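Set up the still life

TASK

Set up the still life on the green cutting mat, squared up with the mat's edges (left, right, front and behind are meant along them, front being the side near the robot): the terracotta vase on the middle of the white plinth, the violet paint jar on the mat midway between plinth and red cone, and the brass weight on the middle of the jar's lid. The amber bottle goes straight behind the jar and the blue cup straight in front of the red cone, each with a gap of about two centimetres to its neighbour. Everything must be left standing upright and still, with the gripper clear of it.

Things in the scene. Friction and masses are not known exactly. Their poses are not given: they have to be found in the camera images.
- mat: Dark green cutting mat printed with a pale grid, 240 mm (its x) by 360 mm (its y), under 1 mm thick, fixed flat on the table, so things on it stand at table height (z = 0) and its edges catch nothing. Origin at its centre; x points away from the robot (behind), y to the robot's left; it may lie up to 0.2 rad askew.
- plinth: White square block 70 by 70 mm, 30 mm high, fixed on the mat 120 mm from the mat's centre along the mat's y, to the left in some starts and to the right in others. Origin at the centre of its underside (its top is 30 mm higher); its axes are parallel to the mat's.
- cone: Red blunt cone, 72 mm across at the foot, 70 mm high, fixed on the mat on the other side, also 120 mm from the mat's centre, so that the mat's centre is midway between plinth and cone. Origin at the centre of its underside; its axes are parallel to the mat's.
- vase_mid (a point): Loose terracotta vase, 62 mm high: belly 50 mm across from 10 to 42 mm above its foot, foot 38 mm across, narrow neck above, about 0.15 kg. Grasp it by the belly. Round and upright at every start, about the same all round, so its yaw means nothing. Its origin is on the axis, half-way up; z is up.
- jar_mid (a point): Loose violet paint jar with a flat white lid, 60 mm high in all; body 54 mm across, lid 56 mm across and 16 mm high, about 0.2 kg. Round and upright at every start, about the same all round, so its yaw means nothing. Its origin is on the axis, half-way up; z is up.
- bottle_mid (a point): Loose amber glass bottle with a black cap, 95 mm high; body 40 mm across up to 62 mm above its foot, cap 24 mm across, about 0.12 kg. Round and upright at every start, about the same all round, so its yaw means nothing. Its origin is on the axis, half-way up; z is up.
- weight_mid (a point): Loose brass weight: a cylinder 32 mm across and 27 mm high with a small knob (18 mm across) on top, 40 mm high in all, about 0.17 kg. Round and upright at every start, about the same all round, so its yaw means nothing. Its origin is on the axis, half-way up; z is up.
- cup_mid (a point): Loose blue ceramic cup without handle, open at the top, 50 mm across, 55 mm high, about 0.14 kg. Round and upright at every start, about the same all round, so its yaw means nothing. Its origin is on the axis, half-way up; z is up.
There are look-alikes about, which are no part of the job. Of the things shaped like the part that bears weight_mid, the brass one is meant.

How it is judged:
By the outcome, as a careful person would: the job done as asked, in the order asked, and still so for the second after the job is handed in, with the robot touching nothing.
It also fails if it takes over 136 s, if anything falls off the work surface, if the arm or the gripper's body presses on something with over 40 N, if the wrist force passes 120 N, or if a joint passes its speed limit or range.

ROBOT

A 6-joint arm with a two-finger parallel gripper is mounted at the origin on the work surface. World frame = base frame: x ahead of the robot, y to its left, z up, the work surface at z = 0. Lengths are in mm, angles in rad, forces in N, time in s.
With the tool pointing down it reaches from about 350 to 775 mm from the base axis. Payload 7.3 kg.
Tool frame: the origin (TCP) lies midway between the tips of the shut fingers; the grasp point (between the pads) lies 19 mm behind it; z points along the fingers, y is the line along which they close (so a half turn about z gives the same grasp; the last joint's range is limited). The gripper opens to 92 mm and grips with 3 to 60 N. Pads are 19 mm wide; open, the fingers measure 130 mm over their backs; the gripper's body (75 mm by 190 mm) begins 47 mm behind the grasp point.
Start: joints at [1.191, 0.342, 1.524, -0, 1.275, -0.146], TCP at [121.613, 510.74, 226.741] pointing down, gripper open.
Joint ranges: [-2.53, 2.53], [-0.77, 2.02], [0.04, 2.7], [-1, 4.14], [0.28, 2.66], [-3.11, 3.11]. Speed limits (rad/s): [2.57, 2.57, 3.14, 3.14, 3.14, 3.14].

INTERFACE

Orientations are given as [roll, pitch, yaw] about the fixed x, y, z axes, in that order (R = Rz(yaw) Ry(pitch) Rx(roll)).
In Python, from plant import readout, vision, order, models gives the robot as it stands. The module is installed in compiled form; this text tells all that it offers.
- The arm moves only by the tool step_arm, never from a script. Its argument "series" is text: rows parted by semicolons, each of 7 numbers parted by spaces: the gripper's target within -1 to 1 (shut at 1, half-way at 0, fully open at -1), then the shift along the tool's x, y, z each as a share of 80 mm, from -1 to 1, then the turn, a rotation vector about the tool's x, y, z each as a share of 2 pi rad, from -1 to 1. In form: jaw x y z ax ay az; .... A call has 1 to 20 rows; each row is the pose to reach, as a shift and turn from the pose commanded when the call began, along the tool's axes at that moment, turning the shorter way round; what a row does not reach only later rows make up. A row lasts 1/10 s, in which the tool goes at most 50 mm and 8.59 degrees, less where a joint would pass 70% of its speed; a pose out of reach is approached as far as the arm can. A call with a number of a shift or a turn outside -1 to 1 is refused whole. A call with a gripper value outside its range is refused whole. The fingers move at their own pace and stop on an object; the grip force is fixed at half the most. Time passes only in rows, so rows that repeat a pose let the fingers close. It gives the time, the measured TCP pose, the force, the opening and the grip force at its end, in the units of the state.
- readout.get_obs(): the state, without advancing time (a new reading comes with each control period).
- vision.capture(name): name is "scene" or "side" or "wrist"; returns a dict with "frame" (384x512x3 uint8, red, green, blue), "depth" (384x512 float32, mm along the optical axis (not along the pixel's ray), 0 where there is no reading), "fovy" (degrees; the focal length in pixels is half the picture's height over the tangent of half this angle, whatever the lens; pixels are square), "cx", "cy" (the principal point, pixels), "rvec" (rotation vector, rad) and "tvec" (3), from world to camera coordinates, as OpenCV has them; the wrist camera has in their place "mount" (4x4, takes a point from camera to tool coordinates, whose origin is the TCP and whose axes are the flange's). Camera axes: x right, y down, z forward; pixel columns grow to the right and rows downward; lengths in mm; the calibration is good to about 2 mm. A picture is of the moment at which its call begins: read the wrist's pose just before it.
- order.close_job(): hands the job in; it is judged then, once.
Trained networks look in a picture, given as the dict that the camera call returned (one of the last four; its "shot" number tells which), for a name from the list of things; names that differ only in an ending like _2 or _b are one class to them, and where a whole thing is asked for, a point or a joint stands for the part that bears it (a point fixed in the world has none). Each returns a list of dicts, best first, with "p" (0 to 1); they miss things now and then, are a little off and sometimes report something else, mostly with a low value. They report only what shows in the picture. A call takes as long as a camera call. They do not tell look-alikes from the thing itself.
- models.look_for(picture, thing): "position" ([column, row] in pixels, amid what is visible of it).
- models.pinpoint(picture, thing): "position" ([column, row] in pixels: a listed point, or the origin of a listed thing).
The state is a dict: "time": time; "joint_positions": joint angles; "dq": joint speeds; "tau": joint torques, N m; "tool_pos": TCP position; "tcp_rot": TCP orientation; "contact_force": force on the tool from outside, world axes, zero at the start; "moment": the same for the moment, N m; "grip_width": finger opening in mm; "finger_force": force on a finger pad.
Only numpy, scipy, OpenCV 4.12 (cv2) and the standard library are available. Lean on these libraries where they do the work, as an engineer would, in place of code of your own. Each camera call takes 0.05 s, during which the arm holds its last target. There are 200 camera calls.

## Working session

There is one attempt and no reset: what is moved stays moved. The work goes in short steps, Python scripts to look and compute and a tool call to move; the robot and the scene stay as the last step left them, time stands still between calls to the robot, and variables do not carry over. Pictures are saved under pics/ and viewed, at most 14 in all, crops included, and the job is handed in when it is done.

Besides the shell and the picture viewer there is one more tool, called after "Call:" as name(argument=value, ...), one argument or row to a line, values as JSON. step_arm: Moves the arm, as the interface text tells. Shift numbers are shares of 80 mm and turn numbers shares of 2 pi rad, none past 1 either way. Its arguments: {"type":"object","properties":{"series":{"type":"string"}},"required":["series"]}

```bash
mkdir -p pics; cat > h.py <<'E'
import numpy as np, cv2
from plant import readout, vision, order, models
from scipy.spatial.transform import Rotation as Ro
def cam(p):
    """world->camera R,t and f"""
    f=p["frame"].shape[0]/2/np.tan(np.radians(p["fovy"])/2)
    if "mount" in p:
        o=p["_obs"]; T=np.eye(4); T[:3,:3]=Ro.from_euler("xyz",o["tcp_rot"]).as_matrix(); T[:3,3]=o["tool_pos"]
        W=np.linalg.inv(T@np.array(p["mount"])); return W[:3,:3],W[:3,3],f
    return cv2.Rodrigues(np.array(p["rvec"],float))[0],np.array(p["tvec"],float).ravel(),f
def shot(n,save=None):
    o=readout.get_obs(); p=vision.capture(n); p["_obs"]=o
    if save: cv2.imwrite("pics/"+save,p["frame"][...,::-1])
    return p
def toz(p,px,z):
    R,t,f=cam(p); d=R.T@np.array([(px[0]-p["cx"])/f,(px[1]-p["cy"])/f,1]); c=-R.T@t
    return c+d*(z-c[2])/d[2]
def proj(p,X):
    R,t,f=cam(p); q=R@np.array(X,float)+t; return [q[0]/q[2]*f+p["cx"],q[1]/q[2]*f+p["cy"]]
def cloud(p):
    R,t,f=cam(p); d=p["depth"]; v,u=np.indices(d.shape)
    P=np.stack([(u-p["cx"])/f*d,(v-p["cy"])/f*d,d],-1); return (P-t)@R, d>0
E
python3 - <<'E'
from h import *
Z=dict(mat=0,plinth=0,cone=0,vase_mid=31,jar_mid=30,bottle_mid=47.5,weight_mid=20,cup_mid=27.5)
o=readout.get_obs(); print(o["time"],o["tool_pos"],o["tcp_rot"],o["grip_width"])
for n in["scene","side"]:
    p=shot(n,n+"0.png")
    R,t,f=cam(p); print(n,"cam at",(-R.T@t).round())
    for k,z in Z.items():
        print(k,[(round(r["p"],2),np.round(r["position"]).astype(int).tolist(),toz(p,r["position"],z)[:2].round(1).tolist()) for r in models.pinpoint(p,k)[:3]])
E
```

```text
0.0 [121.42515118 510.33098236 226.04471048] [-3.14002008e+00 -2.20526595e-04  2.90789431e+00] 91.93140476954896
scene cam at [1026.   96.  901.]
mat [(0.96, [259, 241], [595.1, 24.8])]
plinth [(0.92, [304, 245], [587.8, 139.9]), (0.38, [258, 238], [588.5, 20.8])]
cone [(0.89, [211, 236], [600.9, -102.2]), (0.19, [304, 246], [591.2, 140.3])]
vase_mid [(0.58, [116, 210], [580.1, -362.4])]
jar_mid [(0.55, [376, 194], [420.7, 315.8])]
bottle_mid [(0.66, [145, 167], [443.1, -323.1])]
weight_mid [(0.63, [267, 182], [420.2, 19.4]), (0.5, [270, 203], [486.9, 37.5])]
cup_mid [(0.92, [386, 241], [558.1, 342.2])]
side cam at [435. 587. 781.]
mat [(0.72, [236, 178], [612.5, -88.1]), (0.64, [237, 212], [586.3, 17.2])]
plinth [(0.8, [225, 257], [584.2, 141.2])]
cone [(0.61, [239, 176], [605.0, -94.1]), (0.47, [276, 217], [494.2, 14.7])]
vase_mid [(0.72, [264, 98], [592.4, -379.9])]
jar_mid [(0.67, [288, 350], [422.3, 324.7])]
bottle_mid [(0.94, [311, 112], [451.7, -322.9])]
weight_mid [(0.74, [277, 215], [490.7, 24.3]), (0.63, [310, 216], [414.7, 12.9])]
cup_mid [(0.82, [209, 347], [563.8, 344.3]), (0.29, [223, 259], [581.4, 164.2])]
```

View pics/scene0.png

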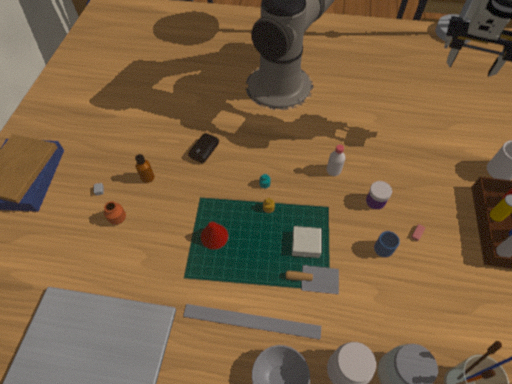

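View pics/side0.png

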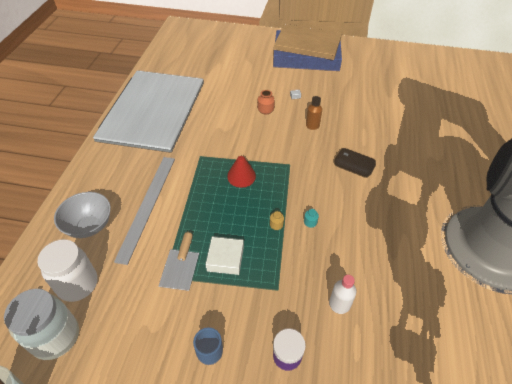

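The scene shows the mat with the cone at (213,236), plinth at (307,242) and brass weight at (269,205). The teal look-alike is at (265,181), the vase at (115,213), bottle at (145,170), jar at (378,195) and cup at (387,243). The side view agrees with this. Next I refine the mat pose.

```bash
python3 - <<'E'
from h import *
for n in["scene","side"]:
    p=shot(n); hsv=cv2.cvtColor(p["frame"],cv2.COLOR_RGB2HSV)
    P,ok=cloud(p)
    m=cv2.inRange(hsv,(65,80,20),(95,255,200)); 
    nl,l,s,c=cv2.connectedComponentsWithStats(m); i=1+np.argmax(s[1:,4]); v,u=np.nonzero(l==i)
    X=np.array([toz(p,(a,b),0)[:2] for a,b in zip(u,v)],np.float32)
    print(n,"mat",cv2.minAreaRect(X), "z",np.median(P[l==i][:,2]))
    w=(P[...,2]>27)&(P[...,2]<36)&ok&(abs(P[...,0]-587)<50)&(abs(P[...,1]-140)<50)
    print("plinth top",cv2.minAreaRect(P[w][:,:2].astype(np.float32)))
    for k,x,y,h in[("cone",601,-100,70),("vase",585,-372,62),("jar",421,320,60),("bottle",447,-323,95),("weight",489,30,40),("cup",560,343,55),("teal",417,16,40),("whiteb",395,150,90)]:
        w=ok&(P[...,2]>8)&(np.hypot(P[...,0]-x,P[...,1]-y)<48); Q=P[w]
        if len(Q)<10: print(k,"none"); continue
        T=Q[Q[:,2]>Q[:,2].max()-12]
        print(k,len(Q),"zmax",Q[:,2].max().round(),"mid",((Q.min(0)+Q.max(0))/2).round(1)[:2],"top",((T.min(0)+T.max(0))/2).round(1)[:2])
E
```

```text
scene mat ((593.0469360351562, 25.30133056640625), (233.5017852783203, 354.6546630859375), 3.9058964252471924) z -1.4503286631163181
plinth top ((585.3859252929688, 144.1234893798828), (69.15386199951172, 68.59088134765625), 4.2025861740112305)
cone 498 zmax 70.0 mid [607.2 -94. ] top [604.6 -93.9]
vase 394 zmax 64.0 mid [ 588.4 -364.1] top [ 587.6 -366.6]
jar 499 zmax 63.0 mid [425.8 321.8] top [425.8 321.8]
bottle 343 zmax 97.0 mid [ 447.5 -326.5] top [ 444.7 -326.8]
weight 131 zmax 42.0 mid [494.   33.9] top [491.5  33.6]
cup 421 zmax 56.0 mid [567.4 342. ] top [567.4 342.4]
teal 124 zmax 41.0 mid [417.4  11.4] top [415.   11.2]
whiteb none
side mat ((591.6577758789062, 27.11669921875), (235.6981658935547, 353.2918395996094), 4.018717288970947) z 0.49974932880206147
plinth top ((583.09228515625, 147.03030395507812), (70.27342224121094, 72.00755310058594), 4.248741149902344)
cone 561 zmax 72.0 mid [599.2 -82.1] top [599.9 -89.4]
vase 339 zmax 65.0 mid [ 585.8 -358.6] top [ 586.4 -363.3]
jar 1050 zmax 64.0 mid [422.5 324.5] top [422.5 324.2]
bottle 380 zmax 97.0 mid [ 442.8 -320.1] top [ 442.6 -324.7]
weight 192 zmax 42.0 mid [489.4  37.9] top [491.   38.8]
cup 659 zmax 58.0 mid [564.9 344.3] top [564.9 344.2]
teal 193 zmax 42.0 mid [413.1  16.2] top [413.3  14.1]
whiteb none
```

Call:
step_arm(
  series="-1 -1 -1 0 0 0 -.0483;-1 -1 -1 0 0 0 -.0483;-1 -1 -1 0 0 0 -.0483;-1 -1 -1 0 0 0 -.0483",
)

```text
time: 1.4
tool_pos: [181.9, 412.7, 227.0]
tcp_rot: [-3.141, 0.0, -3.074]
contact_force: [0.1, 0.4, 0.5]
grip_width: 91.6
finger_force: 0.0
```

Call:
step_arm(
  series="-1 -1 -1 0 0 0 0;-1 -1 -1 0 0 0 0;-1 -1 -1 0 0 0 0",
)

```text
time: 1.7
tool_pos: [268.6, 338.9, 226.9]
tcp_rot: [-3.142, 0.001, -3.075]
contact_force: [-0.4, 0.1, 0.4]
grip_width: 91.6
finger_force: 0.0
```

Call:
step_arm(
  series="-1 -1 -1 0 0 0 0;-1 -1 -1 0 0 0 0;-1 -1 -1 0 0 0 0",
)

```text
time: 2.0
tool_pos: [354.7, 264.4, 226.9]
tcp_rot: [-3.141, 0.002, -3.076]
contact_force: [-0.9, 1.0, -0.5]
grip_width: 92.0
finger_force: 0.0
```

Call:
step_arm(
  series="-1 -1 -1 0 0 0 0;-1 -1 -1 0 0 0 0;-1 -1 -1 0 0 0 0",
)

```text
time: 2.3
tool_pos: [440.0, 190.2, 226.6]
tcp_rot: [-3.141, 0.001, -3.075]
contact_force: [0.7, 0.4, 0.1]
grip_width: 91.9
finger_force: 0.0
```

Call:
step_arm(
  series="-1 0 -1 0 0 0 0;-1 0 -1 0 0 0 0;-1 0 -1 0 0 0 0",
)

```text
time: 2.6
tool_pos: [442.7, 110.5, 226.6]
tcp_rot: [-3.141, -0.001, -3.075]
contact_force: [0.7, 1.3, -0.3]
grip_width: 92.1
finger_force: 0.0
```

Call:
step_arm(
  series="-1 0 -1 0 0 0 0;-1 0 -1 0 0 0 0;-1 0 -1 0 0 0 0",
)

```text
time: 2.9
tool_pos: [448.6, 31.2, 226.7]
tcp_rot: [-3.142, 0.0, -3.075]
contact_force: [0.1, 0.3, -0.5]
grip_width: 91.5
finger_force: 0.0
```

Call:
step_arm(
  series="-1 0 -1 0 0 0 0;-1 0 -1 0 0 0 0;-1 0 -1 0 0 0 0",
)

```text
time: 3.2
tool_pos: [454.5, -48.4, 226.7]
tcp_rot: [3.142, 0.0, -3.074]
contact_force: [-0.1, 0.5, -0.1]
grip_width: 91.8
finger_force: 0.0
```

Call:
step_arm(
  series="-1 0 -1 0 0 0 0;-1 0 -1 0 0 0 0;-1 0 -1 0 0 0 0",
)

```text
time: 3.5
tool_pos: [460.2, -128.1, 226.6]
tcp_rot: [3.141, 0.0, -3.074]
contact_force: [0.1, 0.4, -0.0]
grip_width: 91.8
finger_force: 0.0
```

Call:
step_arm(
  series="-1 -.6 -1 0 0 0 0;-1 -.6 -1 0 0 0 0;-1 -.6 -1 0 0 0 0",
)

```text
time: 3.8
tool_pos: [515.6, -204.8, 225.8]
tcp_rot: [-3.142, 0.001, -3.073]
contact_force: [-0.3, 0.6, 0.5]
grip_width: 91.6
finger_force: 0.0
```

Call:
step_arm(
  series="-1 -.6 -.6 0 0 0 0;-1 -.6 -.6 0 0 0 0;-1 -.6 -.6 0 0 0 0;-1 -.6 -.6 0 0 0 0",
)

```text
time: 4.2
tool_pos: [564.1, -245.9, 226.3]
tcp_rot: [3.14, -0.001, -3.07]
contact_force: [-0.4, 1.3, -0.8]
grip_width: 91.7
finger_force: 0.0
```

```bash
cat >> h.py <<'E'
def rel(target,label=""):
    """shift to a world TCP target in tool shares of 80 mm, and yaw"""
    o=readout.get_obs(); R=Ro.from_euler("xyz",o["tcp_rot"]).as_matrix()
    print(label,"t",round(o["time"],2),"tcp",o["tool_pos"].round(1),"rot",o["tcp_rot"].round(3),"shares",(R.T@(np.array(target)-o["tool_pos"])/80).round(3))
def look(k,z,save=None,n=3):
    p=shot("wrist",save)
    for r in models.pinpoint(p,k)[:n]: print(k,round(r["p"],2),np.round(r["position"]),toz(p,r["position"],z).round(1))
    return p
def blob(p,x,y,rad,h):
    P,ok=cloud(p); Q=P[ok&(np.hypot(P[...,0]-x,P[...,1]-y)<rad)&(P[...,2]>8)]; T=Q[Q[:,2]>Q[:,2].max()-h]
    print("blob n",len(T),"zmax",Q[:,2].max().round(),"mid",((T.min(0)+T.max(0))/2).round(1),"ext",np.ptp(T,axis=0).round(1))
E
python3 - <<'E'
from h import *
rel([587,-366,12])
p=look("vase_mid",31,"w1.png"); blob(p,587,-366,48,60)
E
```

```text
t 4.2 tcp [ 564.1 -245.9  226.3] rot [ 3.14e+00 -1.00e-03 -3.07e+00] shares [-0.181 -1.523  2.675]
vase_mid 0.66 [169. 178.] [ 584.4 -364.1   31. ]
blob n 1502 zmax 64.0 mid [ 585.8 -365.    36.4] ext [48.8 49.2 54.6]
```

View pics/w1.png

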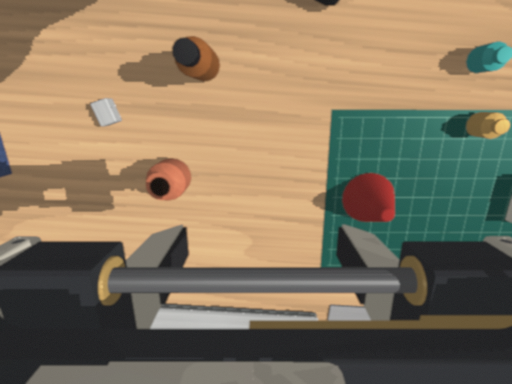

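The wrist view shows the vase at (168,180), with the cube and bottle well away from it. I go down for the grasp.

Call:
step_arm(
  series="-1 -.16 -1 0 0 0 0;-1 -.16 -1 0 0 0 0;-1 -.16 -1 0 0 0 0",
)

```text
time: 4.6
tool_pos: [581.9, -329.9, 226.4]
tcp_rot: [-3.141, 0.0, -3.075]
contact_force: [-0.1, 0.9, -0.9]
grip_width: 91.9
finger_force: 0.0
```

Call:
step_arm(
  series="-1 0 -.5 0 0 0 0;-1 0 -.5 1 0 0 0;-1 0 -.5 1 0 0 0;-1 0 -.5 1 0 0 0;-1 0 -.5 1 0 0 0",
)

```text
time: 5.1
tool_pos: [585.4, -366.3, 147.9]
tcp_rot: [3.141, 0.0, -3.071]
contact_force: [-0.1, 0.0, 0.8]
grip_width: 91.8
finger_force: 0.0
```

```bash
python3 - <<'E'
from h import *
rel([585.3,-364.8,7])
p=shot("wrist"); blob(p,585,-365,48,60)
E
```

```text
t 5.1 tcp [ 585.4 -366.3  147.9] rot [ 3.141  0.    -3.071] shares [0.    0.018 1.761]
blob n 28321 zmax 262.0 mid [ 572.  -363.2  232. ] ext [40.4 91.2 60. ]
```

Call:
step_arm(
  series="-1 0 .02 .7 0 0 0;-1 0 .02 1 0 0 0;-1 0 .02 1 0 0 0;-1 0 .02 1 0 0 0",
)

```text
time: 5.55
tool_pos: [586.2, -366.2, 69.4]
tcp_rot: [-3.139, 0.003, -3.072]
contact_force: [0.0, 0.2, 0.7]
grip_width: 91.6
finger_force: 0.0
```

Call:
step_arm(
  series="-1 0 0 .4 0 0 0;-1 0 0 .76 0 0 0;-1 0 0 .76 0 0 0;-1 0 0 .76 0 0 0;1 0 0 .76 0 0 0;1 0 0 .76 0 0 0;1 0 0 .76 0 0 0;1 0 0 .76 0 0 0;1 0 0 .76 0 0 0;1 0 0 .76 0 0 0;1 0 0 .76 0 0 0;1 0 0 .76 0 0 0;1 0 0 .76 0 0 0;1 0 0 .76 0 0 0",
)

```text
time: 6.95
tool_pos: [585.0, -365.7, 5.9]
tcp_rot: [3.141, -0.0, -3.072]
contact_force: [-0.6, 1.0, 2.1]
grip_width: 49.1
finger_force: 30.0
```

Call:
step_arm(
  series="1 0 0 -.5 0 0 0;1 0 0 -1 0 0 0;1 0 0 -1 0 0 0",
)

```text
time: 7.25
tool_pos: [587.8, -368.0, 92.3]
tcp_rot: [-3.134, 0.008, -3.072]
contact_force: [0.6, -0.4, -0.0]
grip_width: 49.2
finger_force: 30.0
```

Call:
step_arm(
  series="1 0 .5 -.5 0 0 0;1 0 1 -1 0 0 0;1 0 1 -1 0 0 0;1 0 1 -1 0 0 0",
)

```text
time: 7.65
tool_pos: [580.2, -285.0, 167.3]
tcp_rot: [-3.14, 0.002, -3.07]
contact_force: [0.2, -0.5, -2.4]
grip_width: 49.0
finger_force: 30.0
```

Call:
step_arm(
  series="1 0 .5 0 0 0 0;1 0 1 0 0 0 0;1 0 1 0 0 0 0",
)

```text
time: 7.95
tool_pos: [572.6, -202.6, 163.4]
tcp_rot: [3.138, -0.004, -3.069]
contact_force: [-1.1, -1.6, -1.4]
grip_width: 48.8
finger_force: 30.0
```

Call:
step_arm(
  series="1 0 .5 0 0 0 0;1 0 1 0 0 0 0;1 0 1 0 0 0 0",
)

```text
time: 8.25
tool_pos: [567.3, -123.4, 163.8]
tcp_rot: [3.139, -0.004, -3.069]
contact_force: [0.0, -0.5, -1.4]
grip_width: 48.9
finger_force: 30.0
```

Call:
step_arm(
  series="1 -.2 .5 0 0 0 0;1 -.44 1 0 0 0 0;1 -.44 1 0 0 0 0",
)

```text
time: 8.55
tool_pos: [599.1, -41.3, 164.0]
tcp_rot: [3.14, -0.001, -3.068]
contact_force: [0.8, -0.4, -1.7]
grip_width: 48.9
finger_force: 30.0
```

Call:
step_arm(
  series="1 0 .5 0 0 0 0;1 0 1 0 0 0 0;1 0 1 0 0 0 0;1 0 1 0 0 0 0",
)

```text
time: 8.95
tool_pos: [592.3, 34.7, 164.6]
tcp_rot: [-3.141, -0.002, -3.071]
contact_force: [0.3, -0.4, -0.9]
grip_width: 49.0
finger_force: 30.0
```

```bash
python3 - <<'E'
from h import *
rel([584.2,146,36.5])
p=shot("wrist","w2.png"); P,ok=cloud(p)
w=(P[...,2]>25)&(P[...,2]<35)&ok&(abs(P[...,0]-587)<50)&(abs(P[...,1]-140)<50)
print("plinth",cv2.minAreaRect(P[w][:,:2].astype(np.float32)))
blob(p,600,-93,50,8); blob(p,600,-93,50,60)
E
```

```text
t 8.95 tcp [592.3  34.7 164.6] rot [-3.141e+00 -2.000e-03 -3.071e+00] shares [1.000e-03 1.396e+00 1.600e+00]
plinth ((583.7240600585938, 145.828369140625), (69.98145294189453, 70.24844360351562), 4.0977277755737305)
blob n 223 zmax 250.0 mid [586.4 -45.6 245.6] ext [11.9  2.9  8. ]
blob n 1031 zmax 250.0 mid [592.1 -45.2 239.5] ext [23.3  3.9 20.3]
```

View pics/w2.png

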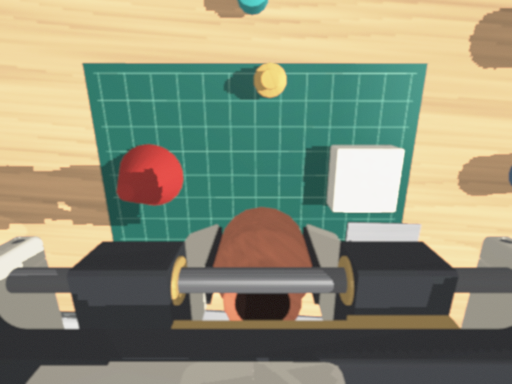

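The vase is held upright and the plinth at (365,178) measures as expected. I go over it and lower.

Call:
step_arm(
  series="1 0 .5 0 0 0 0;1 0 1 0 0 0 0;1 0 1 0 0 0 0;1 0 1 0 0 0 0",
)

```text
time: 9.4
tool_pos: [587.0, 114.3, 165.4]
tcp_rot: [-3.141, -0.0, -3.072]
contact_force: [-0.2, 0.1, -1.4]
grip_width: 48.9
finger_force: 30.0
```

Call:
step_arm(
  series="1 0 .2 0 0 0 0;1 0 .39 0 0 0 0;1 0 .39 .4 0 0 0;1 0 .39 .8 0 0 0;1 0 .39 1 0 0 0;1 0 .39 1 0 0 0;1 0 .39 1 0 0 0;1 0 .39 1 0 0 0",
)

```text
time: 10.2
tool_pos: [585.5, 146.9, 87.4]
tcp_rot: [3.141, 0.003, -3.072]
contact_force: [0.4, -0.4, -2.0]
grip_width: 49.1
finger_force: 30.0
```

```bash
python3 - <<'E'
from h import *
rel([583.9,145.9,36.3])
E
```

```text
t 10.2 tcp [585.5 146.9  87.4] rot [ 3.141e+00  3.000e-03 -3.072e+00] shares [ 0.023 -0.011  0.639]
```

Call:
step_arm(
  series="1 .02 -.01 .3 0 0 0;1 .02 -.01 .5 0 0 0;1 .02 -.01 .6 0 0 0;1 .02 -.01 .63 0 0 0;1 .02 -.01 .64 0 0 0;1 .02 -.01 .64 0 0 0;1 .02 -.01 .64 0 0 0;1 .02 -.01 .64 0 0 0",
)

```text
time: 11.0
tool_pos: [583.7, 145.9, 35.9]
tcp_rot: [3.141, 0.002, -3.072]
contact_force: [-1.2, -0.2, 6.0]
grip_width: 49.1
finger_force: 30.0
```

Call:
step_arm(
  series="-1 0 0 0 0 0 0;-1 0 0 0 0 0 0;-1 0 0 0 0 0 0;-1 0 0 0 0 0 0;-1 0 0 0 0 0 0;-1 0 0 0 0 0 0;-1 0 0 -.2 0 0 0;-1 0 0 -.6 0 0 0;-1 0 0 -1 0 0 0;-1 0 0 -1 0 0 0",
)

```text
time: 12.0
tool_pos: [585.7, 146.1, 119.5]
tcp_rot: [3.141, 0.009, -3.072]
contact_force: [0.9, 0.0, 0.7]
grip_width: 92.2
finger_force: 0.0
```

Call:
step_arm(
  series="-1 0 0 -.5 0 0 0;-1 .2 .2 -.9 0 0 .1;-1 .6 .6 -.9 0 0 .15;-1 1 1 -.9 0 0 .25;-1 1 1 -.9 0 0 .25;-1 1 1 -.9 0 0 .25;-1 1 1 -.9 0 0 .25;-1 1 1 -.9 0 0 .25;-1 1 1 -.9 0 0 .25;-1 1 1 -.9 0 0 .25;-1 1 1 -.9 0 0 .25;-1 1 1 -.9 0 0 .25;-1 1 1 -.9 0 0 .25;-1 1 1 -.9 0 0 .25;-1 1 1 -.9 0 0 .25",
)

```text
time: 13.5
tool_pos: [497.5, 219.9, 186.5]
tcp_rot: [-3.141, 0.0, 1.642]
contact_force: [-1.3, 0.3, -0.1]
grip_width: 91.9
finger_force: 0.0
```

```bash
python3 - <<'E'
from h import *
rel([424,323,9])
p=look("jar_mid",30,"w3.png"); blob(p,424,323,48,20); blob(p,424,323,48,6)
p=shot("side"); blob(p,584,146,40,50);p=shot("scene"); blob(p,584,146,40,50)
E
```

```text
t 13.5 tcp [497.5 219.9 186.5] rot [-3.141  0.     1.642] shares [ 1.35  -0.824  2.219]
blob n 3119 zmax 62.0 mid [424.1 323.4  53. ] ext [55.1 55.3 18.4]
blob n 3025 zmax 62.0 mid [424.  323.4  59.2] ext [55.  55.3  5.9]
blob n 312 zmax 93.0 mid [583.7 151.   68.6] ext [48.8 43.4 49.7]
blob n 17 zmax 518.0 mid [555.2 173.2 506.6] ext [ 5.6  5.5 22.3]
```

View pics/w3.png

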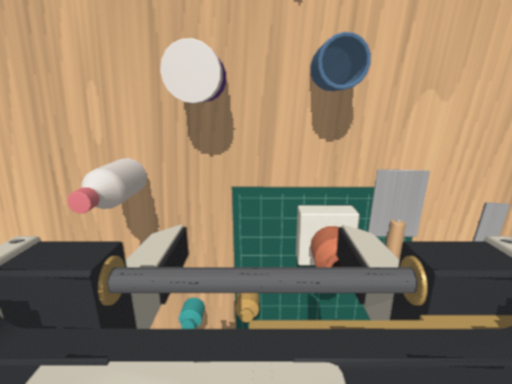

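The vase stands on the plinth, and the jar at (192,70) measures (424,323).

Call:
step_arm(
  series="-1 .5 -.4 0 0 0 0;-1 1 -.82 0 0 0 0;-1 1 -.82 .3 0 0 0;-1 1 -.82 .3 0 0 0",
)

```text
time: 14.1
tool_pos: [424.2, 295.5, 160.8]
tcp_rot: [-3.137, 0.002, 1.644]
contact_force: [-0.6, -0.5, -1.6]
grip_width: 91.8
finger_force: 0.0
```

Call:
step_arm(
  series="-1 .35 0 0 0 0 0;-1 .35 0 .5 0 0 0;-1 .35 0 1 0 0 0;-1 .35 0 1 0 0 0;-1 .35 0 1 0 0 0",
)

```text
time: 14.6
tool_pos: [425.5, 322.7, 83.5]
tcp_rot: [-3.141, 0.0, 1.639]
contact_force: [1.0, 0.0, -0.3]
grip_width: 91.6
finger_force: 0.0
```

```bash
python3 - <<'E'
from h import *
rel([424.1,323.4,8])
E
```

```text
t 14.6 tcp [425.5 322.7  83.5] rot [-3.141  0.     1.639] shares [ 0.01  -0.016  0.943]
```

Call:
step_arm(
  series="-1 .01 -.02 .4 0 0 0;-1 .01 -.02 .8 0 0 0;-1 .01 -.02 .94 0 0 0;-1 .01 -.02 .94 0 0 0;1 .01 -.02 .94 0 0 0;1 .01 -.02 .94 0 0 0;1 .01 -.02 .94 0 0 0;1 .01 -.02 .94 0 0 0;1 .01 -.02 .94 0 0 0;1 .01 -.02 .94 0 0 0;1 .01 -.02 .94 0 0 0;1 .01 -.02 .94 0 0 0;1 .01 -.02 .94 0 0 0;1 .01 -.02 .94 0 0 0",
)

```text
time: 16.0
tool_pos: [423.1, 324.0, 7.9]
tcp_rot: [3.141, -0.0, 1.641]
contact_force: [-1.2, -0.2, 5.7]
grip_width: 55.4
finger_force: 30.0
```

```bash
python3 - <<'E'
from h import *
rel([592.2,26.3,160])
E
```

```text
t 16.0 tcp [423.1 324.    7.9] rot [ 3.141 -0.     1.641] shares [-3.858  1.85  -1.902]
```

Call:
step_arm(
  series="1 0 0 -.4 0 0 0;1 0 0 -.8 0 0 0;1 0 0 -1 0 0 0;1 0 0 -1 0 0 0",
)

```text
time: 16.4
tool_pos: [424.1, 324.5, 89.3]
tcp_rot: [3.138, -0.002, 1.641]
contact_force: [0.6, 0.4, -3.4]
grip_width: 55.0
finger_force: 30.0
```

Call:
step_arm(
  series="1 -.4 .4 -.4 0 0 0;1 -.8 .8 -.8 0 0 0;1 -1 1 -.9 0 0 0;1 -1 1 -.9 0 0 0",
)

```text
time: 16.8
tool_pos: [511.9, 247.1, 160.1]
tcp_rot: [3.138, 0.0, 1.637]
contact_force: [0.3, 0.5, -2.8]
grip_width: 55.1
finger_force: 30.0
```

Call:
step_arm(
  series="1 -.4 .4 0 0 0 0;1 -.8 .7 0 0 0 0;1 -1 .85 0 0 0 0;1 -1 .85 0 0 0 0",
)

```text
time: 17.2
tool_pos: [582.2, 172.5, 157.2]
tcp_rot: [-3.139, 0.001, 1.637]
contact_force: [-0.7, 0.3, -1.9]
grip_width: 55.5
finger_force: 30.0
```

Call:
step_arm(
  series="1 -.5 0 0 0 0 0;1 -1 0 0 0 0 0;1 -1 0 0 0 0 0;1 -1 0 0 0 0 0",
)

```text
time: 17.6
tool_pos: [586.3, 95.3, 158.5]
tcp_rot: [-3.139, -0.001, 1.639]
contact_force: [0.1, 1.2, -1.8]
grip_width: 55.1
finger_force: 30.0
```

Call:
step_arm(
  series="1 -.4 0 0 0 0 0;1 -.85 0 0 0 0 0;1 -.85 0 .5 0 0 0;1 -.85 0 1 0 0 0;1 -.85 0 1 0 0 0;1 -.85 0 1 0 0 0",
)

```text
time: 18.2
tool_pos: [591.7, 28.5, 79.5]
tcp_rot: [-3.14, -0.001, 1.642]
contact_force: [0.1, 0.2, -1.0]
grip_width: 54.9
finger_force: 30.0
```

```bash
python3 - <<'E'
from h import *
rel([592.2,26.3,8.3])
E
```

```text
t 18.2 tcp [591.7  28.5  79.5] rot [-3.140e+00 -1.000e-03  1.642e+00] shares [-0.029  0.005  0.89 ]
```

Call:
step_arm(
  series="1 -.03 0 .3 0 0 0;1 -.03 0 .6 0 0 0;1 -.03 0 .8 0 0 0;1 -.03 0 .87 0 0 0;1 -.03 .005 .89 0 0 0;1 -.03 .005 .89 0 0 0;1 -.03 .005 .89 0 0 0",
)

```text
time: 18.9
tool_pos: [593.7, 24.6, 9.8]
tcp_rot: [3.139, 0.0, 1.641]
contact_force: [0.3, 0.1, -2.2]
grip_width: 54.7
finger_force: 30.0
```

Call:
step_arm(
  series="-1 0 0 0 0 0 0;-1 0 0 0 0 0 0;-1 0 0 0 0 0 0;-1 0 0 0 0 0 0;-1 0 0 0 0 0 0;-1 0 0 0 0 0 0;-1 0 0 -.2 0 0 0;-1 0 0 -.6 0 0 0;-1 0 0 -1 0 0 0;-1 0 0 -1 0 0 0",
)

```text
time: 19.9
tool_pos: [595.5, 24.3, 92.9]
tcp_rot: [3.133, 0.001, 1.641]
contact_force: [0.4, 1.4, -0.5]
grip_width: 91.9
finger_force: 0.0
```

Call:
step_arm(
  series="-1 0 0 -.5 0 0 0;-1 0 0 -1 0 0 -.05;-1 0 0 -1 0 0 -.25;-1 0 0 -1 0 0 -.25;-1 0 0 -1 0 0 -.25;-1 0 0 -1 0 0 -.25;-1 0 0 -1 0 0 -.25;-1 0 0 -1 0 0 -.25;-1 0 0 -1 0 0 -.25;-1 0 0 -1 0 0 -.25;-1 0 0 -1 0 0 -.25;-1 0 0 -1 0 0 -.25;-1 0 0 -1 0 0 -.25;-1 0 0 -1 0 0 -.25;-1 0 0 -1 0 0 -.25",
)

```text
time: 21.4
tool_pos: [592.5, 24.5, 168.0]
tcp_rot: [3.141, -0.0, -3.073]
contact_force: [0.2, 0.5, 0.0]
grip_width: 91.8
finger_force: 0.0
```

```bash
python3 - <<'E'
from h import *
rel([491,35,3])
p=look("weight_mid",20,"w4.png"); blob(p,491,35,30,12); blob(p,491,35,30,30)
blob(p,592,26,35,6)
E
```

```text
t 21.4 tcp [592.5  24.5 168. ] rot [ 3.141 -0.    -3.073] shares [1.256 0.217 2.063]
weight_mid 0.63 [278.  79.] [488.8  32.5  20. ]
blob n 294 zmax 42.0 mid [490.4  34.3  39.4] ext [17.  16.5  4.5]
blob n 866 zmax 42.0 mid [490.1  34.2  28. ] ext [31.4 31.2 27.2]
blob n 3498 zmax 283.0 mid [568.5  24.8 279.6] ext [ 7.6 55.3  6. ]
```

View pics/w4.png

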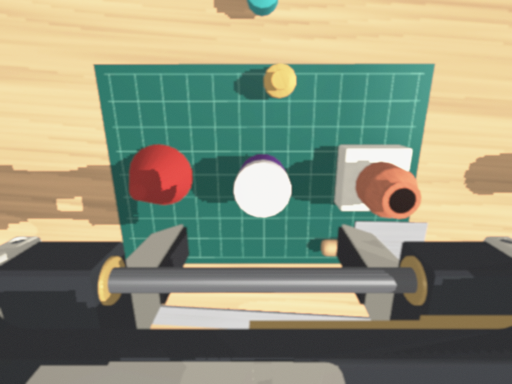

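The jar stands at the mat's centre (263,187) and the brass weight is at (280,80).

Call:
step_arm(
  series="-1 .5 .1 0 0 0 0;-1 1 .21 0 0 0 0;-1 1 .21 0 0 0 0;-1 1 .21 0 0 0 0",
)

```text
time: 21.9
tool_pos: [511.6, 35.8, 168.9]
tcp_rot: [-3.141, 0.001, -3.072]
contact_force: [-0.4, -0.8, 0.1]
grip_width: 92.2
finger_force: 0.0
```

Call:
step_arm(
  series="-1 .267 0 .3 0 0 0;-1 .267 0 .7 0 0 0;-1 .267 0 1 0 0 0;-1 .267 0 1 0 0 0;-1 .267 0 1 0 0 0",
)

```text
time: 22.4
tool_pos: [491.6, 34.0, 88.7]
tcp_rot: [-3.142, 0.001, -3.072]
contact_force: [0.6, -0.0, 0.7]
grip_width: 91.6
finger_force: 0.0
```

```bash
sed -i 's/def blob(p,x,y,rad,h):/def blob(p,x,y,rad,h,zt=120):/; s/(P\[...,2\]>8)\]; T/(P[...,2]>8)\&(P[...,2]<zt)]; T/' h.py; python3 - <<'E'
from h import *
rel([490.2,34.3,3])
E
```

```text
t 22.4 tcp [491.6  34.   88.7] rot [-3.142e+00  1.000e-03 -3.072e+00] shares [0.018 0.005 1.071]
```

Call:
step_arm(
  series="-1 .018 0 .5 0 0 0;-1 .018 0 .9 0 0 0;-1 .018 0 .9 0 0 0",
)

```text
time: 22.7
tool_pos: [488.0, 34.1, 14.6]
tcp_rot: [3.141, -0.004, -3.072]
contact_force: [-0.2, -0.4, 0.6]
grip_width: 91.5
finger_force: 0.0
```

Call:
step_arm(
  series="-1 0 0 .1 0 0 0;-1 0 0 .165 0 0 0;-1 0 0 .165 0 0 0;1 0 0 .165 0 0 0;1 0 0 .165 0 0 0;1 0 0 .165 0 0 0;1 0 0 .165 0 0 0;1 0 0 .165 0 0 0;1 0 0 .165 0 0 0;1 0 0 .165 0 0 0;1 0 0 .165 0 0 0;1 0 0 .165 0 0 0;1 0 0 .165 0 0 0;1 0 0 .165 0 0 0;1 0 0 .165 0 0 0",
)

```text
time: 24.2
tool_pos: [488.9, 34.1, 3.1]
tcp_rot: [3.141, -0.0, -3.072]
contact_force: [-0.1, 0.2, -0.1]
grip_width: 31.1
finger_force: 30.0
```

Call:
step_arm(
  series="1 0 0 -.4 0 0 0;1 0 0 -.8 0 0 0;1 0 0 -1 0 0 0;1 0 0 -1 0 0 0",
)

```text
time: 24.6
tool_pos: [490.4, 34.0, 85.1]
tcp_rot: [-3.141, 0.005, -3.072]
contact_force: [0.5, -0.4, -1.4]
grip_width: 31.1
finger_force: 30.0
```

Call:
step_arm(
  series="1 -.3 0 -.4 0 0 0;1 -.7 0 -.8 0 0 0;1 -1 0 -1 0 0 0;1 -1 0 -1 0 0 0;1 -1 0 -1 0 0 0",
)

```text
time: 25.1
tool_pos: [567.8, 39.7, 161.2]
tcp_rot: [3.141, -0.003, -3.072]
contact_force: [-1.0, -0.1, -2.5]
grip_width: 31.1
finger_force: 30.0
```

```bash
python3 - <<'E'
from h import *
rel([592.2,26.3,66])
for c in ["scene","side"]:
    p=shot(c); blob(p,593,26,40,8,66); blob(p,600.7,-93,45,8,75)
E
```

```text
t 25.1 tcp [567.8  39.7 161.2] rot [ 3.141e+00 -3.000e-03 -3.072e+00] shares [-0.297 -0.189  1.189]
blob n 359 zmax 63.0 mid [594.8  23.2  58.8] ext [57.  54.   7.9]
blob n 45 zmax 71.0 mid [602.2 -94.   67.3] ext [16.8 18.4  7.6]
blob n 391 zmax 64.0 mid [593.1  25.   59.9] ext [53.8 56.5  7.9]
blob n 2 zmax 8.0 mid [579.9 -77.1   8.1] ext [29.3 43.1  0. ]
```

Call:
step_arm(
  series="1 -.295 -.21 0 0 0 0;1 -.295 -.21 .3 0 0 0;1 -.295 -.21 .6 0 0 0;1 -.295 -.21 .9 0 0 0;1 -.295 -.21 .9 0 0 0;1 -.295 -.21 .9 0 0 0",
)

```text
time: 25.8
tool_pos: [592.6, 24.6, 90.7]
tcp_rot: [3.141, -0.002, -3.072]
contact_force: [-0.1, 0.4, -1.5]
grip_width: 31.1
finger_force: 30.0
```

```bash
python3 - <<'E'
from h import *
rel([592.5,24.5,63.5])
E
```

```text
t 25.8 tcp [592.6  24.6  90.7] rot [ 3.141e+00 -2.000e-03 -3.072e+00] shares [ 0.    -0.001  0.339]
```

Call:
step_arm(
  series="1 0 0 .15 0 0 0;1 0 0 .25 0 0 0;1 0 0 .31 0 0 0;1 0 0 .33 0 0 0;1 0 0 .34 0 0 0;1 0 0 .34 0 0 0;1 0 0 .34 0 0 0;1 0 0 .34 0 0 0",
)

```text
time: 26.6
tool_pos: [593.6, 24.6, 64.2]
tcp_rot: [3.142, 0.001, -3.072]
contact_force: [0.0, 0.2, -1.1]
grip_width: 31.3
finger_force: 30.0
```

Call:
step_arm(
  series="1 0 0 .008 0 0 0;1 0 0 .016 0 0 0;1 0 0 .016 0 0 0;1 0 0 .016 0 0 0;-1 0 0 .016 0 0 0;-1 0 0 .016 0 0 0;-1 0 0 .016 0 0 0;-1 0 0 .016 0 0 0;-1 0 0 .016 0 0 0;-1 0 0 .016 0 0 0;-1 0 0 .016 0 0 0;-1 0 0 -.2 0 0 0;-1 0 0 -.6 0 0 0;-1 0 0 -1 0 0 0;-1 0 0 -1 0 0 0",
)

```text
time: 28.1
tool_pos: [596.1, 24.4, 148.7]
tcp_rot: [-3.14, 0.009, -3.072]
contact_force: [0.1, 0.1, 0.1]
grip_width: 91.9
finger_force: 0.0
```

Call:
step_arm(
  series="-1 .2 -.5 -.2 0 0 0;-1 .6 -1 -.4 0 0 0;-1 1 -1 -.4 0 0 0;-1 1 -1 -.4 0 0 0",
)

```text
time: 28.5
tool_pos: [515.5, -61.7, 175.6]
tcp_rot: [3.141, -0.003, -3.075]
contact_force: [0.2, 0.7, -0.3]
grip_width: 91.6
finger_force: 0.0
```

```bash
python3 - <<'E'
from h import *
rel([445,-325,22])
p=shot("wrist","w5.png"); blob(p,593,25,40,8,66);blob(p,593,25,40,30,120); blob(p,445,-325,40,80)
p=shot("side"); blob(p,593,25,40,33,110)
E
```

```text
t 28.5 tcp [515.5 -61.7 175.6] rot [ 3.141e+00 -3.000e-03 -3.075e+00] shares [ 1.093 -3.227  1.921]
blob n 448 zmax 66.0 mid [584.3   9.2  62. ] ext [35.8 25.4  8. ]
blob n 631 zmax 88.0 mid [584.3   9.2  72.7] ext [35.8 25.4 30. ]
blob n 1476 zmax 60.0 mid [ 443.5 -316.2   33.9] ext [40.  22.2 51.6]
blob n 196 zmax 103.0 mid [593.8  25.9  86.6] ext [30.5 32.3 32.7]
```

View pics/w5.png

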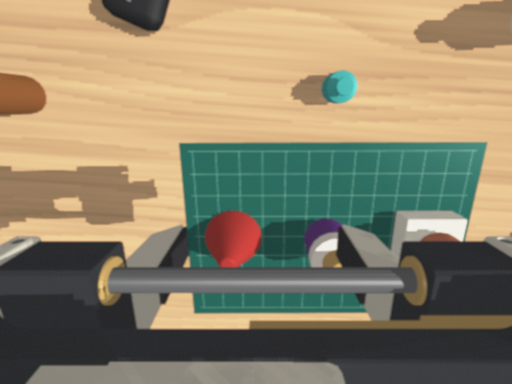

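The weight sits on the jar. I go to the bottle next.

Call:
step_arm(
  series="-1 .4 -.5 0 0 0 0;-1 .9 -1 0 0 0 0;-1 .9 -1 0 0 0 0;-1 .9 -1 0 0 0 0",
)

```text
time: 29.0
tool_pos: [453.4, -146.4, 175.8]
tcp_rot: [3.141, 0.0, -3.074]
contact_force: [0.4, 1.0, 1.0]
grip_width: 91.9
finger_force: 0.0
```

Call:
step_arm(
  series="-1 0 -.5 0 0 0 0;-1 0 -1 0 0 0 0;-1 0 -1 0 0 0 0;-1 0 -1 0 0 0 0",
)

```text
time: 29.4
tool_pos: [459.7, -224.8, 175.3]
tcp_rot: [3.141, 0.0, -3.072]
contact_force: [-0.6, 0.8, -1.1]
grip_width: 91.7
finger_force: 0.0
```

```bash
python3 - <<'E'
from h import *
p=look("bottle_mid",47.5); blob(p,445,-325,40,10); blob(p,445,-325,40,80)
rel([444,-325,22])
E
```

```text
bottle_mid 0.83 [162. 162.] [ 443.8 -328.    47.5]
blob n 649 zmax 96.0 mid [ 442.9 -326.4   91.3] ext [23.  23.2  9.9]
blob n 1961 zmax 96.0 mid [ 442.7 -325.6   56.3] ext [39.1 38.5 80. ]
 t 29.5 tcp [ 459.2 -223.9  175.5] rot [ 3.141 -0.    -3.07 ] shares [ 0.279 -1.249  1.918]
```

Call:
step_arm(
  series="-1 .15 -.5 0 0 0 0;-1 .294 -1 0 0 0 0;-1 .294 -1 0 0 0 0;-1 .294 -1 0 0 0 0",
)

```text
time: 29.9
tool_pos: [440.9, -306.1, 175.7]
tcp_rot: [3.141, -0.0, -3.072]
contact_force: [0.8, 0.4, 0.5]
grip_width: 91.4
finger_force: 0.0
```

Call:
step_arm(
  series="-1 0 -.26 0 0 0 0;-1 0 -.26 0 0 0 0;-1 0 -.26 .5 0 0 0;-1 0 -.26 .95 0 0 0;-1 0 -.26 .95 0 0 0;-1 0 -.26 .95 0 0 0",
)

```text
time: 30.5
tool_pos: [442.5, -326.3, 100.4]
tcp_rot: [3.141, -0.0, -3.071]
contact_force: [0.3, -0.4, 0.6]
grip_width: 91.6
finger_force: 0.0
```

```bash
python3 - <<'E'
from h import *
rel([442.8,-326,22])
E
```

```text
t 30.5 tcp [ 442.5 -326.3  100.4] rot [ 3.141 -0.    -3.071] shares [-0.004  0.003  0.98 ]
```

Call:
step_arm(
  series="-1 0 0 .5 0 0 0;-1 0 0 .9 0 0 0;-1 0 0 .98 0 0 0;-1 0 0 .98 0 0 0;1 0 0 .98 0 0 0;1 0 0 .98 0 0 0;1 0 0 .98 0 0 0;1 0 0 .98 0 0 0;1 0 0 .98 0 0 0;1 0 0 .98 0 0 0;1 0 0 .98 0 0 0;1 0 0 .98 0 0 0;1 0 0 .98 0 0 0;1 0 0 .98 0 0 0;1 0 0 .98 0 0 0",
)

```text
time: 32.0
tool_pos: [442.0, -327.6, 21.5]
tcp_rot: [3.141, -0.0, -3.072]
contact_force: [-0.5, -0.3, 0.5]
grip_width: 39.0
finger_force: 30.0
```

Call:
step_arm(
  series="1 0 0 -.4 0 0 0;1 0 0 -.8 0 0 0;1 0 0 -1 0 0 0;1 0 0 -1 0 0 0",
)

```text
time: 32.4
tool_pos: [443.2, -328.7, 103.8]
tcp_rot: [-3.138, 0.003, -3.072]
contact_force: [0.0, -0.5, -1.0]
grip_width: 39.7
finger_force: 30.0
```

Call:
step_arm(
  series="1 -.3 .3 -.4 0 0 0;1 -.7 .7 -.8 0 0 0;1 -1 1 -.9 0 0 0;1 -1 1 -.9 0 0 0;1 -1 1 -.9 0 0 0",
)

```text
time: 32.9
tool_pos: [516.1, -241.4, 172.0]
tcp_rot: [3.141, -0.002, -3.07]
contact_force: [-1.3, 0.7, -1.6]
grip_width: 39.1
finger_force: 30.0
```

Call:
step_arm(
  series="1 -.3 .3 0 0 0 0;1 -.7 .7 0 0 0 0;1 -1 1 0 0 0 0;1 -1 1 0 0 0 0",
)

```text
time: 33.3
tool_pos: [591.4, -154.7, 171.4]
tcp_rot: [3.14, -0.002, -3.069]
contact_force: [-0.4, -1.0, -1.1]
grip_width: 39.3
finger_force: 30.0
```

Call:
step_arm(
  series="1 -.3 .3 0 0 0 0;1 -.7 .7 0 0 0 0;1 -1 1 0 0 0 0;1 -1 1 0 0 0 0;1 -1 1 0 0 0 0",
)

```text
time: 33.8
tool_pos: [663.8, -72.6, 171.6]
tcp_rot: [3.141, -0.003, -3.072]
contact_force: [-0.6, -0.3, -2.0]
grip_width: 39.4
finger_force: 30.0
```

```bash
python3 - <<'E'
from h import *
rel([661.3,29.9,22])
p=shot("wrist","w6.png"); blob(p,593.8,25,40,6,66); blob(p,593.8,25,40,14,104)
P,ok=cloud(p); w=(P[...,2]>60)&(P[...,2]<104)&ok&(np.hypot(P[...,0]-594,P[...,1]-25)<40); print(len(P[w]))
E
```

```text
t 33.8 tcp [663.8 -72.6 171.6] rot [ 3.141e+00 -3.000e-03 -3.072e+00] shares [-0.064  1.28   1.87 ]
blob n 290 zmax 66.0 mid [594.   22.6  62.9] ext [54.2 51.5  6. ]
blob n 571 zmax 102.0 mid [594.6  22.8  94.7] ext [28.4 26.8 14. ]
1653
```

View pics/w6.png

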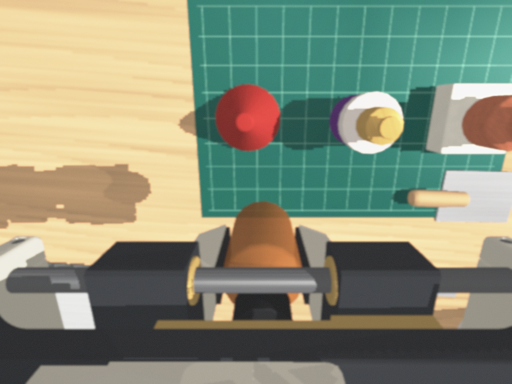

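Weight centred on the jar at (380,125). The palette knife's handle tip at (412,198) may come near the fingers, so I check that.

```bash
python3 - <<'E'
from h import *
p=shot("wrist"); P,ok=cloud(p)
for u,v in [(412,198),(425,199),(440,199),(460,200),(425,207),(425,192),(480,200)]: print(u,v,P[v,u].round(1))
E
```

```text
412 198 [677.7 104.3  11.9]
425 199 [676.1 116.1  17.9]
440 199 [674.5 132.6  19.2]
460 200 [674.5 156.9  17.9]
425 207 [6.916e+02 1.297e+02 3.000e-01]
425 192 [668.8 116.6  13.9]
480 200 [677.3 192.8   2.5]
```

Call:
step_arm(
  series="1 -.03 .5 0 0 0 0;1 -.06 .9 0 0 0 0;1 -.06 1 0 0 0 0;1 -.06 1 0 0 0 0",
)

```text
time: 34.3
tool_pos: [663.5, 8.4, 173.6]
tcp_rot: [-3.141, -0.0, -3.071]
contact_force: [0.2, -0.5, -0.9]
grip_width: 39.5
finger_force: 30.0
```

Call:
step_arm(
  series="1 0 .27 0 0 0 0;1 0 .27 0 0 0 0;1 0 .27 .3 0 0 0;1 0 .27 .6 0 0 0;1 0 .27 .9 0 0 0;1 0 .27 1 0 0 0;1 0 .27 1 0 0 0;1 0 .27 1 0 0 0",
)

```text
time: 35.1
tool_pos: [663.2, 29.2, 94.6]
tcp_rot: [-3.141, 0.002, -3.073]
contact_force: [0.5, 0.3, -0.3]
grip_width: 39.7
finger_force: 30.0
```

```bash
python3 - <<'E'
from h import *
rel([661.3,29.4,21.8])
E
```

```text
t 35.1 tcp [663.2  29.2  94.6] rot [-3.141e+00  2.000e-03 -3.073e+00] shares [0.025 0.005 0.91 ]
```

Call:
step_arm(
  series="1 .02 0 .3 0 0 0;1 .02 0 .6 0 0 0;1 .02 0 .8 0 0 0;1 .02 0 .87 0 0 0;1 .02 0 .9 0 0 0;1 .02 0 .91 0 0 0;1 .02 0 .91 0 0 0;1 .02 0 .91 0 0 0;1 .02 0 .91 0 0 0",
)

```text
time: 36.0
tool_pos: [661.3, 30.1, 21.5]
tcp_rot: [-3.142, 0.001, -3.072]
contact_force: [-0.9, -0.7, 0.9]
grip_width: 39.5
finger_force: 30.0
```

Call:
step_arm(
  series="-.3 0 0 0 0 0 0;-.3 0 0 0 0 0 0;-.3 0 0 0 0 0 0;-.3 0 0 0 0 0 0;-.3 0 0 0 0 0 0;-.3 0 0 -.2 0 0 0;-.3 0 0 -.6 0 0 0;-.3 0 0 -1 0 0 0;-.3 0 0 -1 0 0 0",
)

```text
time: 36.9
tool_pos: [664.1, 29.9, 107.4]
tcp_rot: [-3.14, 0.011, -3.072]
contact_force: [1.2, -0.0, 0.1]
grip_width: 59.7
finger_force: 0.0
```

Call:
step_arm(
  series="-1 0 0 -.5 0 0 0;-1 0 0 -1 0 0 0;-1 0 0 -1 0 0 0",
)

```text
time: 37.2
tool_pos: [663.8, 29.9, 188.1]
tcp_rot: [-3.14, 0.012, -3.072]
contact_force: [-0.4, 0.6, -0.2]
grip_width: 79.1
finger_force: 0.0
```

Call:
step_arm(
  series="-1 0 .5 0 0 0 0;-1 0 1 0 0 0 0;-1 0 1 0 0 0 0",
)

```text
time: 37.5
tool_pos: [654.3, 114.7, 180.7]
tcp_rot: [3.14, -0.0, -3.067]
contact_force: [0.3, -0.4, 0.2]
grip_width: 91.7
finger_force: 0.0
```

Call:
step_arm(
  series="-1 .2 .5 0 0 0 0;-1 .4 1 0 0 0 0;-1 .4 1 0 0 0 0",
)

```text
time: 37.8
tool_pos: [615.4, 191.6, 180.7]
tcp_rot: [3.14, -0.001, -3.067]
contact_force: [0.2, -0.3, 0.1]
grip_width: 91.4
finger_force: 0.0
```

Call:
step_arm(
  series="-1 .2 .4 0 0 0 0;-1 .4 .8 0 0 0 0;-1 .4 .8 0 0 0 0;-1 .4 .8 0 0 0 0",
)

```text
time: 38.2
tool_pos: [581.5, 248.8, 180.8]
tcp_rot: [-3.141, 0.0, -3.071]
contact_force: [-0.6, -1.6, 0.1]
grip_width: 91.7
finger_force: 0.0
```

```bash
python3 - <<'E'
from h import *
p=look("cup_mid",27.5); blob(p,566,343,38,10); blob(p,566,343,38,50)
rel([566,343,12])
p=shot("side","s1.png"); blob(p,661,30,30,80)
E
```

```text
cup_mid 0.84 [348. 171.] [567.  343.1  27.5]
blob n 742 zmax 56.0 mid [565.8 342.9  51.2] ext [49.1 49.4 10. ]
blob n 1741 zmax 56.0 mid [565.8 342.9  32.1] ext [49.3 49.4 48.2]
 t 38.3 tcp [582.2 247.8 180.7] rot [-3.141  0.    -3.073] shares [0.12  1.202 2.108]Traceback (most recent call last):
  File "<stdin>", line 4, in <module>
  File "h.py", line 32, in blob
    P,ok=cloud(p); Q=P[ok&(np.hypot(P[...,0]-x,P[...,1]-y)<rad)&(P[...,2]>8)&(P[...,2]<zt)]; T=Q[Q[:,2]>Q[:,2].max()-h]
                                                                                                        ~~~~~~~~~~^^
    return umr_maximum(a, axis, None, out, keepdims, initial, where)
ValueError: zero-size array to reduction operation maximum which has no identity
```

View pics/s1.png

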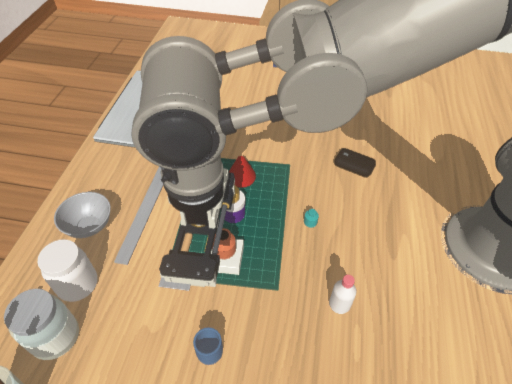

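The arm hides the bottle here, while the cup at (208,345) is clear. I go on to the cup.

Call:
step_arm(
  series="-1 .06 .5 0 0 0 0;-1 .12 .9 0 0 0 0;-1 .12 1 .2 0 0 0;-1 .12 1 .2 0 0 0",
)

```text
time: 38.75
tool_pos: [565.4, 327.7, 161.8]
tcp_rot: [-3.14, -0.004, -3.071]
contact_force: [0.5, 0.2, -0.6]
grip_width: 91.7
finger_force: 0.0
```

Call:
step_arm(
  series="-1 0 .2 0 0 0 0;-1 0 .2 .4 0 0 0;-1 0 .2 .8 0 0 0;-1 0 .2 1 0 0 0;-1 0 .2 1 0 0 0;-1 0 .2 1 0 0 0",
)

```text
time: 39.35
tool_pos: [566.1, 343.9, 85.5]
tcp_rot: [3.141, 0.001, -3.073]
contact_force: [0.5, 0.5, 0.8]
grip_width: 91.6
finger_force: 0.0
```

```bash
python3 - <<'E'
from h import *
rel([565.8,342.9,12])
E
```

```text
t 39.35 tcp [566.1 343.9  85.5] rot [ 3.141e+00  1.000e-03 -3.073e+00] shares [ 0.005 -0.013  0.919]
```

Call:
step_arm(
  series="-1 0 -.01 .5 0 0 0;-1 0 -.01 .85 0 0 0;-1 0 -.01 .92 0 0 0;-1 0 -.01 .92 0 0 0;1 0 -.01 .92 0 0 0;1 0 -.01 .92 0 0 0;1 0 -.01 .92 0 0 0;1 0 -.01 .92 0 0 0;1 0 -.01 .92 0 0 0;1 0 -.01 .92 0 0 0;1 0 -.01 .92 0 0 0;1 0 -.01 .92 0 0 0;1 0 -.01 .92 0 0 0;1 0 -.01 .92 0 0 0",
)

```text
time: 40.75
tool_pos: [565.3, 343.4, 11.3]
tcp_rot: [3.141, 0.0, -3.072]
contact_force: [-0.5, 0.2, 2.9]
grip_width: 48.9
finger_force: 30.0
```

Call:
step_arm(
  series="1 0 0 -.4 0 0 0;1 0 0 -.8 0 0 0;1 0 0 -1 0 0 0;1 0 0 -1 0 0 0",
)

```text
time: 41.15
tool_pos: [566.7, 344.0, 93.7]
tcp_rot: [3.14, 0.005, -3.072]
contact_force: [-0.8, -0.0, -2.0]
grip_width: 48.9
finger_force: 30.0
```

Call:
step_arm(
  series="1 .3 -.3 -.4 0 0 0;1 .7 -.7 -.8 0 0 0;1 .96 -1 -1 0 0 0;1 .96 -1 -1 0 0 0;1 .96 -1 -1 0 0 0",
)

```text
time: 41.65
tool_pos: [494.0, 257.8, 170.6]
tcp_rot: [3.141, -0.0, -3.073]
contact_force: [-0.6, -0.3, -2.0]
grip_width: 49.1
finger_force: 30.0
```

Call:
step_arm(
  series="1 0 -.5 0 0 0 0;1 0 -1 0 0 0 0;1 0 -1 0 0 0 0",
)

```text
time: 41.95
tool_pos: [500.1, 175.4, 169.2]
tcp_rot: [-3.14, -0.003, -3.075]
contact_force: [-0.1, 1.5, -1.5]
grip_width: 48.7
finger_force: 30.0
```

Call:
step_arm(
  series="1 0 -.5 0 0 0 0;1 0 -1 0 0 0 0;1 0 -1 0 0 0 0",
)

```text
time: 42.25
tool_pos: [506.0, 95.8, 169.5]
tcp_rot: [-3.141, -0.002, -3.075]
contact_force: [0.1, 1.2, -2.4]
grip_width: 48.9
finger_force: 30.0
```

Call:
step_arm(
  series="1 0 -.5 0 0 0 0;1 0 -1 0 0 0 0;1 0 -1 0 0 0 0",
)

```text
time: 42.55
tool_pos: [511.8, 16.3, 169.8]
tcp_rot: [-3.141, -0.001, -3.075]
contact_force: [-0.8, -0.2, -1.5]
grip_width: 49.1
finger_force: 30.0
```

Call:
step_arm(
  series="1 0 -.5 0 0 0 0;1 0 -1 0 0 0 0;1 0 -1 0 0 0 0;1 0 -1 0 0 0 0",
)

```text
time: 42.95
tool_pos: [516.7, -60.2, 170.0]
tcp_rot: [3.14, -0.001, -3.073]
contact_force: [0.2, -0.5, -2.4]
grip_width: 49.2
finger_force: 30.0
```

```bash
python3 - <<'E'
from h import *
rel([520,-99.1,12.5])
for c in["side","scene"]:
    p=shot(c,c+"2.png"); 
    P,ok=cloud(p); w=ok&(P[...,2]>60)&(P[...,2]<75)&(np.hypot(P[...,0]-600.8,P[...,1]+93)<30); print(c,"cone top",P[w].mean(0).round(1) if w.any() else 0)
    for k,z in[("bottle_mid",47.5),("cone",0)]: print(k,[(round(r["p"],2),np.round(r["position"]),toz(p,r["position"],z).round(1)) for r in models.pinpoint(p,k)[:2]])
E
```

```text
t 42.95 tcp [516.7 -60.2 170. ] rot [ 3.140e+00 -1.000e-03 -3.073e+00] shares [-0.01  -0.491  1.968]
side cone top [599.1 -88.3  66.6]
bottle_mid [(0.58, array([202., 198.]), array([663. ,  29.6,  47.5]))]
cone [(0.59, array([238., 176.]), array([608.4, -95.5,   0. ]))]
scene cone top [604.3 -93.5  66. ]
bottle_mid [(0.72, array([259., 258.]), array([663.9,  35.1,  47.5]))]
cone [(0.65, array([212., 238.]), array([604.7, -97.9,  -0. ]))]
```

View pics/side2.png

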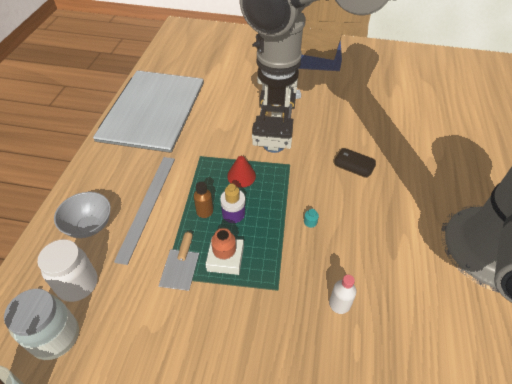

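The bottle stands behind the jar at (203,200), and the weight and vase are in place. Now I lower the cup.

Call:
step_arm(
  series="1 -.01 -.3 0 0 0 0;1 -.01 -.49 .3 0 0 0;1 -.01 -.49 .6 0 0 0;1 -.01 -.49 .9 0 0 0;1 -.01 -.49 1 0 0 0;1 -.01 -.49 1 0 0 0;1 -.01 -.49 1 0 0 0",
)

```text
time: 43.95
tool_pos: [520.7, -99.9, 92.1]
tcp_rot: [-3.141, 0.001, -3.071]
contact_force: [0.0, 0.3, -0.9]
grip_width: 49.1
finger_force: 30.0
```

```bash
python3 - <<'E'
from h import *
rel([520,-99.1,11.5])
E
```

```text
t 43.95 tcp [520.7 -99.9  92.1] rot [-3.141e+00  1.000e-03 -3.071e+00] shares [0.01  0.012 1.007]
```

Call:
step_arm(
  series="1 .01 .01 .3 0 0 0;1 .01 .01 .6 0 0 0;1 .01 .01 .85 0 0 0;1 .01 .01 .95 0 0 0;1 .01 .01 .98 0 0 0;1 .01 .01 1 0 0 0;1 .01 .01 1 0 0 0;1 .01 .01 1 0 0 0",
)

```text
time: 44.75
tool_pos: [519.8, -99.5, 12.0]
tcp_rot: [-3.141, 0.002, -3.072]
contact_force: [0.6, -0.9, -1.9]
grip_width: 48.8
finger_force: 30.0
```

Still just hanging, so I lower it 1 mm more, release, and retreat toward the robot.

Call:
step_arm(
  series="1 0 0 .006 0 0 0;1 0 0 .012 0 0 0;1 0 0 .012 0 0 0;1 0 0 .012 0 0 0;-1 0 0 .012 0 0 0;-1 0 0 .012 0 0 0;-1 0 0 .012 0 0 0;-1 0 0 .012 0 0 0;-1 0 0 .012 0 0 0;-1 0 0 .012 0 0 0;-1 0 0 -.2 0 0 0;-1 0 0 -.6 0 0 0;-1 0 0 -1 0 0 0;-1 0 0 -1 0 0 0",
)

```text
time: 46.15
tool_pos: [521.7, -100.1, 95.1]
tcp_rot: [-3.139, 0.007, -3.072]
contact_force: [0.5, 0.7, 0.0]
grip_width: 91.8
finger_force: 0.0
```

Call:
step_arm(
  series="-1 0 0 -.5 0 0 0;-1 0 0 -1 0 0 0;-1 .3 -.5 -1 0 0 0;-1 .5 -1 -1 0 0 0;-1 .5 -1 -1 0 0 0;-1 .5 -1 -1 0 0 0",
)

```text
time: 46.75
tool_pos: [484.3, -182.4, 170.4]
tcp_rot: [3.141, -0.001, -3.074]
contact_force: [-0.3, 0.2, 0.2]
grip_width: 91.7
finger_force: 0.0
```

Call:
step_arm(
  series="-1 0 -.5 0 0 0 0;-1 0 -1 0 0 0 0;-1 0 -1 0 0 0 0;-1 0 -1 0 0 0 0;-1 0 -1 0 0 0 0",
)

```text
time: 47.25
tool_pos: [490.5, -260.0, 170.6]
tcp_rot: [3.14, -0.001, -3.071]
contact_force: [-0.0, 1.1, -1.2]
grip_width: 91.8
finger_force: 0.0
```

```bash
python3 - <<'E'
from h import *
c=np.array([592.2,26.4]); M=Ro.from_euler("z",.0715).as_matrix()[:2,:2]
print("t",readout.get_obs()["time"])
for n in["side","scene"]:
    p=shot(n,n+"3.png"); P,ok=cloud(p); print(n)
    for k,(a,b),lo,hi in[("plinth",(0,120),20,33),("vase",(0,120),40,95),("cone",(0,-120),55,75),("jar",(0,0),48,66),("weight",(0,0),70,105),("bottle",(67,0),30,100),("cup",(-81,-120),20,60)]:
        L=(P[...,:2]-c)@M; w=ok&(P[...,2]>lo)&(P[...,2]<hi)&(np.hypot(L[...,0]-a,L[...,1]-b)<(50 if k=="plinth" else 34)); Q=np.c_[L[w],P[w][:,2]]
        if k=="bottle": Q=Q[Q[:,0]>42]
        print(k,len(Q),((Q.min(0)+Q.max(0))/2).round(1)[:2],"ext",np.ptp(Q,axis=0).round(1),"zmax",Q[:,2].max().round())
E
```

```text
t 47.25
side
plinth 556 [ -0.4 121.6] ext [70.3 71.2 12.8] zmax 33.0
vase 609 [  0.2 123.1] ext [48.9 47.2 54.7] zmax 95.0
cone 92 [  -0.8 -115.6] ext [27.4 21.4 18. ] zmax 73.0
jar 280 [ 1.1 -0.1] ext [54.5 54.7 17.4] zmax 66.0
weight 196 [1.6 2.6] ext [29.6 27.6 32.2] zmax 102.0
bottle 402 [68.9  3. ] ext [38.4 35.6 66.9] zmax 97.0
cup 400 [ -81.7 -118.6] ext [48.3 52.  37.8] zmax 58.0
scene
plinth 372 [  2.2 117.9] ext [70.3 68.9 11.9] zmax 32.0
vase 406 [  6.3 117.7] ext [44.1 48.6 54. ] zmax 94.0
cone 89 [   3.2 -121.5] ext [24.3 28.  16. ] zmax 71.0
jar 229 [ 5.5 -3.5] ext [52.2 53.4 17.4] zmax 66.0
weight 146 [ 4.5 -3.2] ext [30.3 30.7 31.3] zmax 102.0
bottle 296 [75.1 -2.3] ext [32.4 37.1 65.6] zmax 96.0
cup 285 [ -78.2 -121.7] ext [52.8 49.6 36.2] zmax 56.0
```

View pics/side3.png

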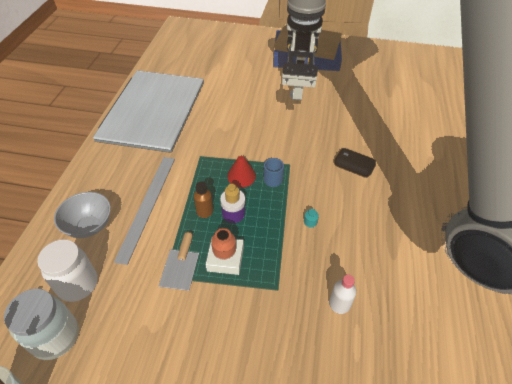

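View pics/scene3.png

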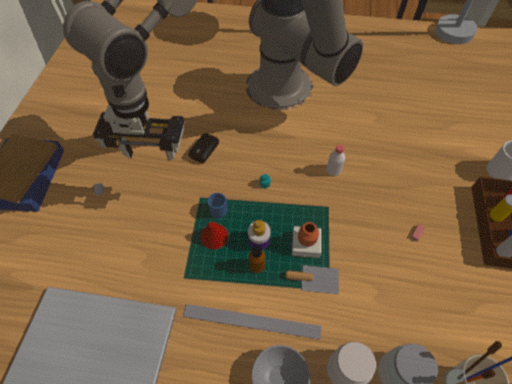

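Both views show everything standing in its place: cup (217,205), jar and weight (260,232), bottle (257,261) and vase (308,234) in the scene view. The gripper is well clear, so I hand in.

```bash
python3 -c "
from plant import order; print(order.close_job())"
```

```text
the job is handed in; nothing more can be done
None
```

The still life is set up as asked and handed in at about 47 s: in the last pictures all five pieces stand upright within a few millimetres of their places, with the gripper clear.

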